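# Put a herb-cutter spacer away in the narrowest slot that takes it

### The job

Three spacers for the herb cutter, with blue grips, hang in the brown drying stand. Put the one from the red-framed bay away in the pale rack of graded slots, in the narrowest slot that its blade goes into fully, so that its shoulder lies flat on the rack. The blade's thickness is not marked, so try it on each slot in turn, starting with the narrowest. Leave the other two spacers in the stand and the things round about where they are.

Things in the scene. Friction and masses are not known exactly. Their poses are not given: they have to be found in the camera images.
- stand: Fixed brown wooden drying stand, 80 (x) x 190 (y) x 44 mm high; origin: centre of its underside, z up. Three bays in a row along its y, at y = +65, 0 and -65 mm, each 50 (x) x 22 (y) mm, open down to the worktop, a spacer in each (which is where changes); the bay at y = -65 mm is framed in red.
- red_bay (a point): Centre of the red-framed bay, on the stand's top, 44 mm above the worktop; axes as the stand's.
- rack: Fixed pale wooden rack, 70 (x) x 160 (y) x 44 mm high; origin: centre of its underside, z up. Four empty slots in a row along its y, narrowest at +y; a dark mark under each, as wide as it, on the face towards the robot. One slot takes a blade with about 2.5 mm to spare; in the next narrower one, 2 mm or more too narrow, its round edge dips 5 mm at most and stops on the lips.
- slot_1 (a point): Centre of the mouth of rack slot 1, 6 mm wide (rack y), 52 mm long (rack x), the narrowest; on the rack's top, z up, x along the slot's length, y across its width. Goes 44 mm down to the worktop. Slots 1 to 4 lie in this order, 36 mm apart, from the rack's +y end to its -y end.
- slot_2 (a point): Centre of the mouth of rack slot 2, 10.5 mm wide (rack y), 52 mm long (rack x); on the rack's top, z up, x along the slot's length, y across its width. Goes 44 mm down to the worktop. Slots 1 to 4 lie in this order, 36 mm apart, from the rack's +y end to its -y end.
- slot_3 (a point): Centre of the mouth of rack slot 3, 15.5 mm wide (rack y), 52 mm long (rack x); on the rack's top, z up, x along the slot's length, y across its width. Goes 44 mm down to the worktop. Slots 1 to 4 lie in this order, 36 mm apart, from the rack's +y end to its -y end.
- slot_4 (a point): Centre of the mouth of rack slot 4, 20.5 mm wide (rack y), 52 mm long (rack x), the widest; on the rack's top, z up, x along the slot's length, y across its width. Goes 44 mm down to the worktop. Slots 1 to 4 lie in this order, 36 mm apart, from the rack's +y end to its -y end.
- spacer_a: Cutter spacer hanging upright by its shoulder, blade hidden in a bay; 120 g. Origin: centre of the shoulder's underside; z up, x along the blade's width, y across it. Steel shoulder 62 (x) x 30 (y) x 5 mm; on it a blue grip 34 (x) x 16 (y) mm, from z = 5 to 40 mm. Below, a steel blade 44 mm wide (x), 36 mm deep, centred, with a fully rounded lower edge, thickness unknown (7 to 19 mm).
- spacer_b: Second spacer: head, blade width and depth, origin and axes exactly as spacer_a; only its blade's thickness differs, which is also unknown (7 to 19 mm).
- spacer_c: Third spacer: head, blade width and depth, origin and axes exactly as spacer_a; only its blade's thickness differs, which is also unknown (7 to 19 mm).
- packet_2: Brown paper packet tied with string, 79x86x34 mm, loose bystander; origin: centre of its underside.
- mortar: Small brass mortar, 71 mm across, 60 mm high, loose bystander; origin: centre of its underside.

How it is judged:
On the way, in this order (a step that is already met when the one before it is completed fails the run):
1. the spacer is tried on slot 1, the narrowest: its blade touches the rack, centred there within 12 mm (((horizontal distance between spacer_a and slot_1 below 0.012 m and z of spacer_a in the frame of slot_1 below 0.04 m and contact force between spacer_a and rack above 0.5 N) or (horizontal distance between spacer_b and slot_1 below 0.012 m and z of spacer_b in the frame of slot_1 below 0.04 m and contact force between spacer_b and rack above 0.5 N) or (horizontal distance between spacer_c and slot_1 below 0.012 m and z of spacer_c in the frame of slot_1 below 0.04 m and contact force between spacer_c and rack above 0.5 N))), for 0.05 s.
2. then it is tried on slot 2: its blade touches or enters there (((horizontal distance between spacer_a and slot_2 below 0.012 m and z of spacer_a in the frame of slot_2 below 0.04 m and contact force between spacer_a and rack above 0.5 N) or (horizontal distance between spacer_b and slot_2 below 0.012 m and z of spacer_b in the frame of slot_2 below 0.04 m and contact force between spacer_b and rack above 0.5 N) or (horizontal distance between spacer_c and slot_2 below 0.012 m and z of spacer_c in the frame of slot_2 below 0.033 m))), for 0.05 s.
3. then it is let down into slot 2 if that takes it, and else is tried on slot 3: its blade touches or enters there (((horizontal distance between spacer_a and slot_3 below 0.012 m and z of spacer_a in the frame of slot_3 below 0.03 m) or (horizontal distance between spacer_b and slot_3 below 0.012 m and z of spacer_b in the frame of slot_3 below 0.04 m and contact force between spacer_b and rack above 0.5 N) or (horizontal distance between spacer_c and slot_2 below 0.012 m and z of spacer_c in the frame of slot_2 below 0.006 m))), for 0.05 s.
At the end, for the whole second after the job is handed in: The spacer that hung in the red-framed bay stands at rest in the narrowest slot that its blade enters: its origin within 10 mm of that slot's centre in plan and within 4 mm of the rack's top, upright within 0.1 rad. The other two spacers are upright within 15 mm of where they hung (((horizontal distance between spacer_a and slot_3 below 0.01 m and z of spacer_a in the frame of slot_3 between -0.004 and 0.004 m and angle between each of spacer_a, spacer_b, spacer_c's own z axis and vertical below 0.1 rad and linear speed of spacer_a below 0.02 m/s and horizontal distance between each of spacer_b, spacer_c and red_bay above 0.04 m and distance of each of spacer_b, spacer_c from where it was at the start of the episode below 0.015 m) or (horizontal distance between spacer_b and slot_4 below 0.01 m and z of spacer_b in the frame of slot_4 between -0.004 and 0.004 m and angle between each of spacer_b, spacer_a, spacer_c's own z axis and vertical below 0.1 rad and linear speed of spacer_b below 0.02 m/s and horizontal distance between each of spacer_a, spacer_c and red_bay above 0.04 m and distance of each of spacer_a, spacer_c from where it was at the start of the episode below 0.015 m) or (horizontal distance between spacer_c and slot_2 below 0.01 m and z of spacer_c in the frame of slot_2 between -0.004 and 0.004 m and angle between each of spacer_c, spacer_a, spacer_b's own z axis and vertical below 0.1 rad and linear speed of spacer_c below 0.02 m/s and horizontal distance between each of spacer_a, spacer_b and red_bay above 0.04 m and distance of each of spacer_a, spacer_b from where it was at the start of the episode below 0.015 m))); the robot touches nothing.
It fails at once if the paper packet is moved by more than 30 mm (distance of packet_2 from where it was at the start of the episode above 0.03 m).
It fails at once if the mortar is moved by more than 30 mm (distance of mortar from where it was at the start of the episode above 0.03 m).
It also fails if it takes over 42 s, if anything falls off the work surface, if the arm or the gripper's body presses on something with over 40 N, if the wrist force passes 120 N, or if a joint passes its speed limit or range.

### The arm

A 6-joint arm with a two-finger parallel gripper is mounted at the origin on the work surface; the furniture and walls round the work are solid. World frame = base frame: x ahead of the robot, y to its left, z up, the work surface at z = 0. Lengths are in m, angles in rad, forces in N, time in s.
With the tool pointing down it reaches from about 0.325 to 0.775 m from the base axis. Payload 9.3 kg.
Tool frame: the origin (TCP) lies on the centre line of the jaws, within the pads' length; the fingertips stand 11 mm ahead of it and the grasp point (between the pads) lies 8 mm behind it; z points along the fingers, y is the line along which they close (so a half turn about z gives the same grasp; the last joint's range is limited). The gripper opens to 85 mm and grips with 20 to 120 N. Pads are 22 mm wide; open, the fingers measure 114 mm over their backs; the gripper's body (76 mm by 85 mm) begins 54 mm behind the grasp point. The pads swing forward as they close: fully open they stand 13 mm farther back than shut.
Start: joints at [-1.417, 0.259, 0.021, 1.334, 0, 1.418], TCP at [0.166, -0.524, 0.242] pointing down, gripper open.
Joint ranges: [-3.04, 3.04], [-0.91, 1.82], [-1.04, 1.36], [-1.92, 1.95], [-1.52, 1.45], [-3.14, 3.14]. Speed limits (rad/s): [2.22, 2.22, 2.79, 3.14, 3.14, 3.14].

### API

Orientations are given as a 3x3 rotation matrix whose columns are the frame's x, y, z axes.
In Python, from workcell import manip, effector, solver, get_state, cams, look_for, cut_out, mark_of gives the robot as it stands. Calls block until the motion is done:
- manip.move_pose(position, orientation): joint-space move of the TCP to a pose.
- manip.movel(position, rot=None, feed=0.15, threshold=None): straight line of the TCP; rot=None keeps the orientation; feed is the mean speed in m/s. With threshold (N) it stops when the force on the tool has changed by that much, and returns True; else False.
- manip.movej(angles): joint-space move.
- effector.grip(opening, squeeze=None): finger opening in m; squeeze is the grip in N (None keeps the last); returns when the fingers have stopped.
- manip.hold(seconds).
- solver.ik(position, orientation): joint angles nearest the present ones, or None.
- get_state(): the state.
- cams.snapshot(name): name is "scene" or "top" or "wrist"; returns (picture, depth): 480x640x3 uint8, blue, green, red; 480x640 float32, m along the optical axis (not along the pixel's ray), 0 where there is no reading.
- cams.camera_info(name): a dict with "intrinsics" (3x3 intrinsics, pixels), "world_to_cam" (4x4, takes a point from world to camera coordinates). Camera axes: x right, y down, z forward; pixel columns grow to the right and rows downward; lengths in m; the calibration is good to about 2 mm. A picture is of the moment at which its call begins: read the wrist's pose just before it. camera_info takes no time and is no camera call; for the wrist camera it gives the pose at the moment of the call.
A pose or a line that the arm cannot do raises manip.MotionError and nothing moves.
- manip.sign_off(): hands the job in; it is judged then, once.
Trained networks look in the newest picture that a camera, given by its name, has taken for a name from the list of things; names that differ only in an ending like _2 or _b are one class to them, and where a whole thing is asked for, a point or a joint stands for the part that bears it (a point fixed in the world has none). Each returns a list of dicts, best first, with "confidence" (0 to 1); they miss things now and then, are a little off and sometimes report something else, mostly with a low value. They report only what shows in the picture. A call takes as long as a camera call.
- look_for(camera, name): "centre" ([row, column] in pixels, amid what is visible of it).
- cut_out(camera, name): "mask" (480x640 bool, what is visible of it) and "centre" ([row, column] in pixels, amid what is visible of it).
- mark_of(camera, name): "centre" ([row, column] in pixels: a listed point, or the origin of a listed thing).
The state is a dict: "t": time; "joint_pos": joint angles; "joint_velocities": joint speeds; "joint_torque": joint torques, N m; "position": TCP position; "eef_rot": TCP orientation; "ft_force": force on the tool from outside, world axes, zero at the start; "ft_torque": the same for the moment, N m; "gripper_width": finger opening in m; "gripper_force": force on a finger pad.
Only numpy, scipy, OpenCV 4.12 (cv2) and the standard library are available. Lean on these libraries where they do the work, as an engineer would, in place of code of your own. Each camera call takes 0.05 s, during which the arm holds its last target. There are 200 camera calls.

## Working session

There is one attempt and no reset: what is moved stays moved. The work goes in short steps, each a Python script; the robot and the scene stay as the last script left them, time stands still between calls to the robot, and variables do not carry over. Pictures are saved under pics/ and viewed, at most 10 in all, crops included, and the job is handed in when it is done.

```bash
mkdir -p pics; ls; python3 - <<'E'
from workcell import *
import cv2,numpy as np
for c in("scene","top"):
    im,d=cams.snapshot(c); cv2.imwrite(f"pics/{c}1.png",im); np.save(f"{c}1.npy",d)
    i=cams.camera_info(c); K=np.array(i["intrinsics"]);T=np.array(i["world_to_cam"]);print(c,K.tolist(),np.linalg.inv(T)[:3].round(3).tolist())
    R=T[:3,:3];t=T[:3,3]
    for n in("stand","red_bay","rack","slot_1","slot_4","spacer_a","packet_2","mortar"):
        f=mark_of(c,n)
        for r in f[:4]:
            v,u=r["centre"]; z=d[int(round(v)),int(round(u))]
            ray=R.T@np.linalg.inv(K)@[u,v,1]; o=-R.T@t
            print(n,round(r["confidence"],2),np.round([v,u]),"at z44:",(o+ray*(0.044-o[2])/ray[2]).round(4),"z0:",(o-ray*o[2]/ray[2]).round(4)[:2],"depth pt",(o+ray*z).round(3))
print(get_state()["t"])
E
```

```text
pics
workcell.py
scene [[459.6423212938591, 0.0, 316.43301976853155], [0.0, 459.6423212938591, 236.51888999020485], [0.0, 0.0, 1.0]] [[0.883, -0.286, 0.373, 0.207], [-0.47, -0.57, 0.674, -0.775], [0.02, -0.77, -0.637, 0.633]]
stand 0.84 [260. 267.] at z44: [ 0.4356 -0.1697  0.044 ] z0: [ 0.4527 -0.1245] depth pt [ 0.436 -0.17   0.044]
red_bay 0.66 [263. 286.] at z44: [ 0.4643 -0.1939  0.044 ] z0: [ 0.4836 -0.1505] depth pt [ 0.459 -0.206  0.056]
rack 0.92 [251. 335.] at z44: [ 0.5635 -0.206   0.044 ] z0: [ 0.5902 -0.1635] depth pt [ 0.564 -0.206  0.044]
slot_1 0.97 [223. 315.] at z44: [ 0.5695 -0.1115  0.044 ] z0: [ 0.5966 -0.062 ] depth pt [ 0.571 -0.109  0.041]
slot_1 0.72 [246. 350.] at z44: [ 0.5964 -0.2072  0.044 ] z0: [ 0.6255 -0.1648] depth pt [ 0.598 -0.204  0.041]
slot_1 0.66 [230. 326.] at z44: [ 0.579  -0.1409  0.044 ] z0: [ 0.6069 -0.0935] depth pt [ 0.58  -0.139  0.042]
slot_1 0.64 [240. 341.] at z44: [ 0.5911 -0.184   0.044 ] z0: [ 0.6198 -0.1399] depth pt [ 0.6  -0.17  0.03]
slot_4 0.97 [223. 315.] at z44: [ 0.5695 -0.1115  0.044 ] z0: [ 0.5966 -0.062 ] depth pt [ 0.57
[... 2333 characters left out ...]
 [ 0.6   -0.187 -0.001]
spacer_a 0.95 [283. 304.] at z44: [ 0.4552 -0.133   0.044 ] z0: [ 0.4544 -0.1299] depth pt [ 0.456 -0.136  0.086]
spacer_a 0.9 [278. 343.] at z44: [ 0.4657 -0.2012  0.044 ] z0: [ 0.4653 -0.2012] depth pt [ 0.466 -0.201  0.085]
spacer_a 0.65 [289. 265.] at z44: [ 0.4429 -0.0669  0.044 ] z0: [ 0.4415 -0.0609] depth pt [ 0.444 -0.073  0.085]
spacer_a 0.55 [279. 339.] at z44: [ 0.4638 -0.1945  0.044 ] z0: [ 0.4633 -0.1942] depth pt [ 0.464 -0.195  0.082]
packet_2 0.92 [228. 221.] at z44: [0.5465 0.0146 0.044 ] z0: [0.5497 0.0243] depth pt [0.547 0.017 0.034]
mortar 0.92 [241. 461.] at z44: [ 0.5346 -0.4033  0.044 ] z0: [ 0.5373 -0.4123] depth pt [ 0.536 -0.409  0.014]
0.9
```

```bash
python3 - <<'E'
import cv2
a=cv2.imread("pics/top1.png")[150:350,180:500]; cv2.imwrite("pics/topc.png",cv2.resize(a,(800,500),interpolation=cv2.INTER_CUBIC))
E
```

```text
(no output)
```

View pics/scene1.png

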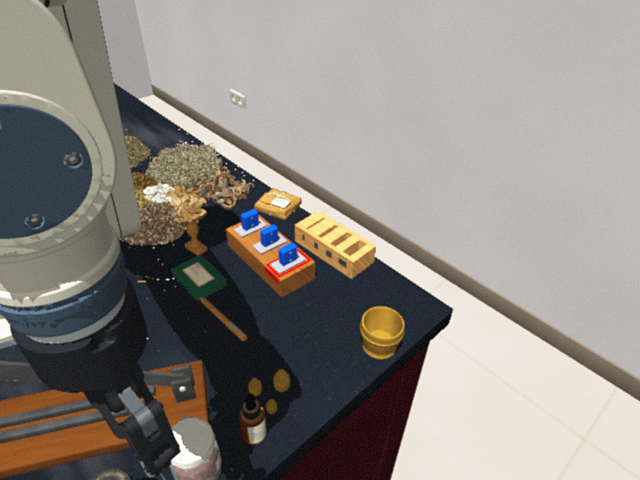

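View pics/topc.png

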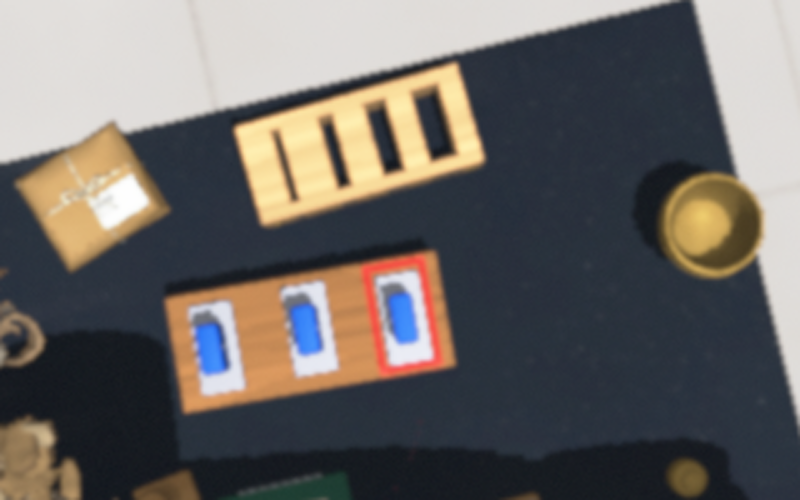

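The scene picture shows the stand around (270,252) with the red bay nearest at (288,263), and the rack around (335,243). The top crop shows the rack's narrowest slot at far left (286,165) and the widest at (434,122). The red bay's spacer is at (405,315). The rack and the stand have different yaws. Next I'll fit the top faces from the depth and check them with the wrist camera.

```bash
cat > h.py <<'E'
from workcell import *
import cv2,numpy as np
def cam(c):
    i=cams.camera_info(c); return np.array(i["intrinsics"]),np.array(i["world_to_cam"])
def cloud(d,K,T):
    v,u=np.mgrid[:480,:640]; p=np.stack([(u-K[0,2])/K[0,0]*d,(v-K[1,2])/K[1,1]*d,d],-1)
    p=(p-T[:3,3])@T[:3,:3]; p[d<=0]=np.nan; return p
def rect(m,p,zlo,zhi,name):
    """fit of the horizontal top face: centre, yaw (long side = y), sizes"""
    P=p[m]; P=P[(P[:,2]>zlo)&(P[:,2]<zhi)]
    if len(P)<20: print(name,"few",len(P)); return
    b=cv2.minAreaRect((P[:,:2]*1000).astype(np.float32)); c=cv2.boxPoints(b)
    e=[c[1]-c[0],c[2]-c[1]]; l=max(e,key=np.linalg.norm); l=l*np.sign(l[1])
    print(name,len(P),"c",np.round(np.array(b[0])/1000,4),"yaw",round(float(np.arctan2(-l[0],l[1])),4),"size",np.round([np.linalg.norm(x) for x in e],1),"z",np.median(P[:,2]).round(4))
def R(yaw): # tool down, y closing along (-sin,cos)
    y=np.array([-np.sin(yaw),np.cos(yaw),0]);z=np.array([0,0,-1.]); return np.stack([np.cross(y,z),y,z],1)
def measure(c,save=None):
    K,T=cam(c); im,d=cams.snapshot(c); p=cloud(d,K,T)
    if save: cv2.imwrite(save,im)
    for n in("rack","stand"):
        for r in cut_out(c,n)[:1]: rect(r["mask"],p,.038,.048,n)
    hsv=cv2.cvtColor(im,cv2.COLOR_BGR2HSV); b=(hsv[...,0]>100)&(hsv[...,0]<130)&(hsv[...,1]>150)
    n,l,s,ct=cv2.connectedComponentsWithStats(b.astype(np.uint8))
    for k in range(1,n):
        if s[k,4]>40: rect(l==k,p,.078,.092,"grip")
    red=((hsv[...,0]<6)|(hsv[...,0]>174))&(hsv[...,1]>170)&(p[...,2]>.035)&(p[...,2]<.055); rect(red,p,.035,.055,"red")
    return im,d,p,K,T
E
python3 - <<'E'
from h import *
measure("top")
s=get_state();print(s["t"],np.round(s["eef_rot"],3).tolist(),solver.ik([.5,-.17,.36],R(.17)),solver.ik([.5,-.17,.36],R(.17+np.pi)))
E
```

```text
rack 2708 c [ 0.5869 -0.1641] yaw 0.306 size [159.8  70.5] z 0.045
stand 2704 c [ 0.4555 -0.1332] yaw 0.2002 size [189.4  79.8] z 0.045
grip 144 c [ 0.4674 -0.1968] yaw -1.3802 size [13.2 30.5] z 0.0852
grip 162 c [ 0.4586 -0.1328] yaw -1.3471 size [14.8 31.3] z 0.0847
grip 168 c [ 0.4439 -0.0699] yaw -1.3707 size [14.8 31.1] z 0.0845
red 224 c [ 0.4692 -0.1964] yaw -1.3648 size [43.5 75.7] z 0.0455
1.05 [[0.953, 0.302, 0.0], [0.302, -0.953, -0.0], [-0.0, 0.0, -1.0]] [-0.48670762  0.21517956  0.258905    1.61452177  0.         -0.65670762] [-0.48670762  0.21517956  0.258905    1.61452177  0.          2.48488503]
```

```bash
python3 - <<'E'
from h import *
manip.move_pose([.5,-.18,.33],R(.25+np.pi))
effector.grip(.05)
measure("wrist","pics/w1.png")
s=get_state();print(s["t"],s["joint_pos"],s["position"],cam("wrist")[1].round(3).tolist())
E
```

```text
rack 7695 c [ 0.5877 -0.161 ] yaw 0.3076 size [160.1  70.2] z 0.0438
stand 6678 c [ 0.4563 -0.1304] yaw 0.2011 size [190.3  80.9] z 0.0439
grip 449 c [ 0.4449 -0.0674] yaw -1.3662 size [15.2 32.3] z 0.0836
grip 422 c [ 0.4598 -0.131 ] yaw -1.3667 size [14.6 32. ] z 0.0836
grip 419 c [ 0.469  -0.1953] yaw -1.3206 size [15.1 31.9] z 0.0835
red few 4
3.4167 [-5.03616026e-01  2.16841370e-01  1.85726273e-01  1.53967741e+00
 -2.60356416e-05  2.38804342e+00] [ 0.49998739 -0.18005412  0.3300043 ] [[0.248, -0.969, -0.001, -0.297], [-0.931, -0.238, 0.277, 0.363], [-0.268, -0.068, -0.961, 0.585], [0.0, 0.0, 0.0, 1.0]]
```

View pics/w1.png

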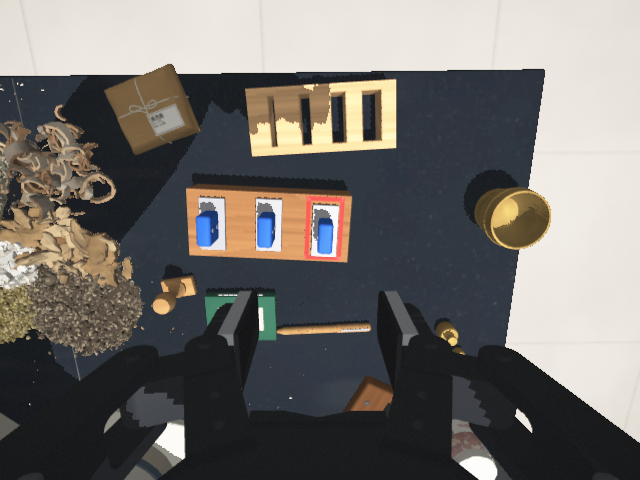

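The wrist picture shows the red bay's spacer at (325,236) and the rack at (320,118) with its slots at columns 271, 307, 338 and 372. Both cameras agree to about 3 mm, and the sizes and heights match. I'll grasp the spacer now.

```bash
python3 - <<'E'
from h import *
r=R(.201+np.pi); p=[.4682,-.196]
manip.move_pose(p+[.15],r)
hit=manip.movel(p+[.064],feed=.12,threshold=8)
print(hit,get_state()["position"],get_state()["ft_force"])
if not hit:
    effector.grip(.0,60); s=get_state(); print(s["gripper_width"],s["gripper_force"],s["ft_force"],s["position"])
    manip.movel(p+[.165],feed=.15); s=get_state(); print(s["gripper_width"],s["ft_force"],s["t"])
    im,d=cams.snapshot("wrist"); cv2.imwrite("pics/w2.png",im)
E
```

```text
False [ 0.4687725  -0.19626208  0.06478757] [ 0.76376777 -0.17339354  0.96755631]
0.015277903778827089 58.816532492637634 [-0.15007843 -0.91992978  6.10912737] [ 0.46856679 -0.19627947  0.06471675]
0.015043777587520303 [-0.15247646  0.12099381 -1.51361709] 6.2667
```

View pics/w2.png

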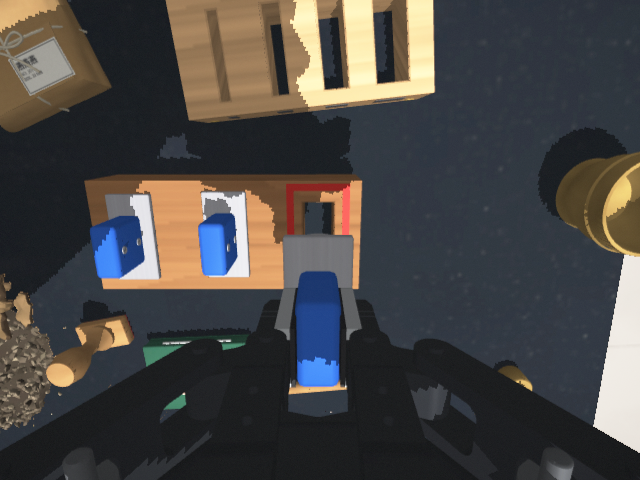

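Held at 15 mm width with the weight reading right; the red bay at (318,212) is empty and the other two spacers at (118,248) and (217,245) haven't moved. Next I'll measure the spacer's offset in the jaws and try it on slot 1.

```bash
cat >> h.py <<'E'
YAW=.307; C=np.array([.5873,-.1625]); X=np.array([np.cos(YAW),np.sin(YAW)]); Y=np.array([-np.sin(YAW),np.cos(YAW)])
ZG=.0647; RR=R(YAW+np.pi)
def slot(k,dx=0,dy=0): return C+Y*(.054-.036*(k-1)+dy)+X*dx
def st(f0=0):
    s=get_state(); f=np.array(s["ft_force"])-f0; q=np.array(s["position"])
    e=q[:2]-C; print("t %.2f z %.1f xy %s fx %.2f fy %.2f fz %.2f  tq %s"%(s["t"],(q[2]-ZG)*1e3,np.round([e@X*1e3,e@Y*1e3],1),f[:2]@X,f[:2]@Y,f[2],np.round(s["ft_torque"],2))); return f,q
E
python3 - <<'E'
from h import *
K,T=cam("wrist"); im,d=cams.snapshot("wrist"); p=cloud(d,K,T)
hsv=cv2.cvtColor(im,cv2.COLOR_BGR2HSV); b=(hsv[...,0]>100)&(hsv[...,0]<130)&(hsv[...,1]>150); b[:,:280]=0;b[:,360:]=0
s=get_state(); q=np.array(s["position"]); Q=p[b]-q; rr=np.array(s["eef_rot"]); L=Q@rr  # tool coords
top=L[L[:,2]<np.nanpercentile(L[:,2],2)+.003]
print("top face tool x",np.nanpercentile(top[:,0],[1,99]),"y",np.nanpercentile(top[:,1],[1,99]),"z",np.nanmedian(top[:,2]),len(top), "all x",np.nanpercentile(L[:,0],[1,50,99]),"z",np.nanpercentile(L[:,2],[1,99]))
manip.move_pose([*slot(1),.165],RR)
manip.movel([*slot(1),ZG+.042],feed=.1); f0=np.array(get_state()["ft_force"])
print(f0); hit=manip.movel([*slot(1),ZG+.02],feed=.02,threshold=5); print(hit); st(f0); manip.hold(.15); st(f0)
E
```

```text
top face tool x [-0.01537832  0.01621794] y [-0.00819325  0.00659851] z -0.01884441808746567 3459 all x [-0.01522163  0.00736612  0.01693627] z [-0.02022241  0.01074264]
[ 0.54265915 -0.90187311 -1.93554683]
True
t 8.23 z 35.3 xy [ 0.2 53.9] fx -1.16 fy 1.25 fz 7.54  tq [0.   0.12 0.02]
t 8.38 z 35.3 xy [ 0.2 53.9] fx -0.26 fy 1.76 fz 7.45  tq [-0.01  0.23  0.03]
```

```bash
cat >> h.py <<'E'
def tries(k,dys,dx=0,go=.026):
    q=get_state()["position"]
    manip.movel([q[0],q[1],ZG+.041],feed=.08)
    for dy in dys:
        a=slot(k,dx,dy)
        manip.movel([*a,ZG+.041],feed=.12); f0=np.array(get_state()["ft_force"])
        hit=manip.movel([*a,ZG+go],feed=.025,threshold=5); manip.hold(.08); print(k,dy,hit,end=" "); f,q=st(f0)
        if not hit: return dy
        manip.movel([*a,ZG+.041],feed=.06)
    return None
E
python3 - <<'E'
from h import *
print(tries(2,[0,.002,-.002]))
E
```

```text
2 0 True t 9.56 z 34.0 xy [ 0.2 18.1] fx 0.64 fy -1.47 fz 5.23  tq [-0.19 -0.08 -0.  ]
2 0.002 True t 10.54 z 34.7 xy [ 0.3 19.3] fx 0.04 fy -3.31 fz 2.70  tq [-0.79 -0.5   0.  ]
2 -0.002 True t 11.51 z 35.2 xy [ 0.2 15.8] fx -1.19 fy -0.06 fz 7.63  tq [ 0.02  0.23 -0.07]
None
```

Slot 2 is rejected: the blade dips deepest near dy≈+0.4 mm (about 2 mm) and comes up on both sides, so it rests on both lips. On to slot 3 with that correction.

```bash
sed -i 's/if not hit: return dy/if not hit or q[2]-ZG<.0295: return dy/' h.py; python3 - <<'E'
from h import *
print(tries(3,[.0005,.002,-.001]))
E
```

```text
3 0.0005 True t 12.97 z 31.2 xy [  0.1 -17.8] fx -0.08 fy -4.13 fz -0.06  tq [-0.8  -0.55 -0.01]
3 0.002 True t 14.03 z 32.7 xy [  0.  -16.7] fx 1.03 fy -4.30 fz 1.53  tq [-0.98 -0.57 -0.  ]
3 -0.001 True t 15.08 z 31.1 xy [ -0.  -18.3] fx 1.75 fy 2.22 fz 2.24  tq [ 0.62 -0.28 -0.07]
None
```

```bash
sed -i 's/go=.026)/go=.026,th=5)/;s/threshold=5); manip.hold(.08)/threshold=th); manip.hold(.08)/' h.py; python3 - <<'E'
from h import *
print(tries(3,[-.0003],th=14))
E
```

```text
3 -0.0003 True t 16.43 z 30.6 xy [  0.1 -18.2] fx 0.74 fy 0.60 fz 5.99  tq [ 0.12  0.03 -0.03]
None
```

With no side force and the blade centred, it sits on both lips about 5 mm down, so slot 3 is too narrow as well. Slot 4 is next.

```bash
python3 - <<'E'
from h import *
print(tries(4,[-.0006,.0006,-.0018],th=8,go=.022))
E
```

```text
4 -0.0006 False t 18.45 z 22.2 xy [  0.1 -54.7] fx 1.38 fy -0.28 fz 0.40  tq [ 0.04 -0.05 -0.  ]
-0.0006
```

It goes into slot 4. I'll lower it until the shoulder seats, then release.

```bash
python3 - <<'E'
from h import *
a=slot(4,0,-.0006); f0=np.array(get_state()["ft_force"])
hit=manip.movel([*a,ZG-.003],feed=.03,threshold=8); manip.hold(.1); print(hit); f,q=st(f0)
if q[2]-ZG<.002:
    effector.grip(.045); st(f0)
    manip.movel([q[0],q[1],.17],feed=.12)
    a=C-.17*X+.02*Y; manip.movel([a[0],a[1],.30],feed=.25)
    im,d,p,K,T=measure("wrist","pics/w3.png"); st()
    im,d=cams.snapshot("top"); cv2.imwrite("pics/topd.png",cv2.resize(im[150:350,180:500],(800,500),interpolation=cv2.INTER_CUBIC))
E
```

```text
True
t 19.24 z 0.1 xy [ -0.2 -54.5] fx -1.99 fy 0.98 fz 7.70  tq [0.07 0.01 0.05]
t 19.63 z -0.9 xy [ -0.6 -54. ] fx -1.15 fy 0.80 fz 1.36  tq [-0.05 -0.03 -0.01]
rack 7261 c [ 0.5805 -0.1635] yaw 0.3056 size [160.2  55.7] z 0.0437
stand 9827 c [ 0.4562 -0.1304] yaw 0.2019 size [190.4  80.4] z 0.0439
grip 702 c [ 0.5989 -0.2142] yaw -1.2782 size [15.8 27.4] z 0.0834
grip 644 c [ 0.4443 -0.0673] yaw -1.3606 size [15.7 32.7] z 0.0835
grip 606 c [ 0.4592 -0.131 ] yaw -1.3671 size [15.1 32.7] z 0.0836
red 428 c [ 0.4717 -0.1937] yaw -1.368 size [43.5 71.5] z 0.0442
t 21.88 z 234.1 xy [-169.5   19.8] fx 0.05 fy 0.19 fz 0.27  tq [-0.07 -0.04 -0.03]
```

View pics/w3.png

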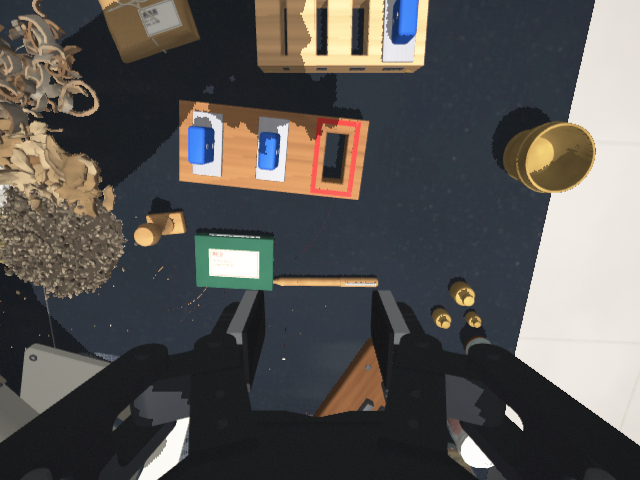

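The spacer sits flat in slot 4 at (403,25), with its grip top at 83.4 mm, the same as the two spacers still hanging at (201,145) and (269,150). The gripper is clear, so I'm handing in.

```bash
python3 -c "
from workcell import *
print(manip.sign_off())"
```

```text
the job is handed in; nothing more can be done
None
```

The spacer from the red-framed bay is seated flat in slot 4, the narrowest slot it fits, after it stopped on the lips of slots 1, 2 and 3; the other two spacers, packet and mortar are where they were, and the job is handed in.

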